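# Clamp a heat sink to the set spring load

## Task

Lay the finned heat sink flat, fins up, on the raised pad between the two steel jaws of the gauge clamp and let go of it; then turn the clamp's knob clockwise so that the jaws grip it and the sprung jaw gives way until the gauge needle points at the middle of the set hand. Set it down gently, move the jaws and needle only by the knob, never let the needle run past the long last tick, and leave the neighbouring tin and fuse box where they are.

Things in the scene. Friction and masses are not known exactly. Their poses are not given: they have to be found in the camera images.
- heat_sink_center (a point): Centre (9 mm above its underside) of the loose grey aluminium heat sink, 30 mm (own x) by 35 mm (own y) by 18 mm high, 40 g: a 4 mm base with seven 2 mm fins standing on it along x. Best gripped across y, on the two outer fins. Own z is up.
- heat_sink: The same heat sink; this origin is at the centre of its underside.
- pad_top (a point): Centre of the top face of the raised grey pad (38 x 40 mm, 16 mm above the worktop) where the heat sink goes. Axes of the clamp: y is the clamping direction, from the driven jaw to the gauge; x level across it; z up. The sink fits either way round, 30 or 35 mm along y, square to the clamp, within 12 mm of this point in x; both x sides are free for fingers.
- clamp_base: The clamp's aluminium base plate (90 x 262 x 10 mm, fixed to the worktop, its y within 0.17 rad of straight away from the robot) with pad and knob housing; origin on the worktop 16 mm below pad_top, same axes. At the start the gap between the jaws over the pad is 41 to 57 mm and its middle lies within 5 mm of pad_top.
- jaw: Driven steel jaw (44 mm wide in x, 8 mm thick, from 18 to 44 mm above the worktop) on the -y side of the pad; body origin below its face, on the worktop level. The knob drives it 8 mm in +y per radian of clockwise turn, but the plate sits on its carriage with 0 to 8 mm of free play (unknown, different each start), by which it first yields once the heat sink is pinched.
- knob_grip (a point): Centre of the round ribbed black knob, upright axis, 34 mm across, from 56 to 82 mm above the worktop, 88 mm from pad_top to the clamp's -y; the frame turns with it. The housing under it is 50 mm high with a 54 mm collar: keep fingertips above 55 mm. Clockwise from above closes the clamp. Drag 0.15 N m plus up to 0.12 from the spring; stays where left, can turn back; 2.5 to 5 rad needed: regrip.
- force_gauge: Gauge head bolted on the base plate on the +y side of the pad: grey block with a white dial on top (48.5 mm above the worktop), carrying the sprung jaw, needle and set hand; origin below the sprung jaw's face at rest, 10 mm above the worktop; axes as the clamp. Its distance from the pad differs from start to start.
- anvil: Sprung steel jaw of the gauge, 44 mm wide, 18 to 44 mm above the worktop, facing the driven jaw; gives way in +y against a spring of 1.2 N/mm with 2.4 N preload. The long last tick is reached at 9.2 mm, about 13.5 N.
- needle_tip (a point): Tip of the thin black needle, 50 mm from its pivot, 53 mm above the worktop, pointing to the clamp's -x. It swings clockwise from above, its tip going to the clamp's +y, 0.083 rad (4.2 mm at the tip) per mm that the sprung jaw gives way, from rest about 24 mm short of the dial's middle. It moves only once the heat sink is pinched between both jaws.
- set_mark (a point): Point on the middle line of the set hand, a flat 6 mm wide dark metal tab at the dial's -x rim; the point is on the needle tip's circle, 50 mm from the pivot (the tab runs from 54 to 71 mm). Its x axis runs along the tab to the pivot, y is the way the needle tip moves as the load grows. It stands up to 6 mm to either side of the dial's middle, different from start to start.
- tip_tin: Loose round grey tin, 31 mm across, 14 mm high; bystander; origin at the centre of its underside.
- fuse_pack: Loose cream card box of fuses, 30 x 50 x 16 mm; bystander; origin at the centre of its underside.
Not all that is in view belongs to the job. Leave any blue or red look-alike of the heat_sink alone.

How it is judged:
By the outcome, as a careful person would: the job done as asked, in the order asked, and still so for the second after the job is handed in, with the robot touching nothing.
It also fails if it takes over 70 s, if anything falls off the work surface, if the arm or the gripper's body presses on something with over 40 N, if the wrist force passes 120 N, or if a joint passes its speed limit or range.

## Robot

A 6-joint arm with a two-finger parallel gripper is mounted at the origin on a cart in front of the work surface, level with it; the furniture and walls round the work are solid. World frame = base frame: x ahead of the robot, y to its left, z up, the work surface at z = 0. Lengths are in m, angles in degrees, forces in N, time in s.
With the tool pointing down it reaches from about 0.25 to 0.725 m from the base axis. Payload 9.7 kg.
Tool frame: the origin (TCP) lies midway between the tips of the shut fingers; the grasp point (between the pads) lies 19 mm behind it; z points along the fingers, y is the direction in which the jaws open and shut (so a half turn about z gives the same grasp; the last joint's range is limited). The gripper opens to 85 mm and grips with 20 to 120 N. Pads are 22 mm wide; open, the fingers measure 114 mm over their backs; the gripper's body (76 mm by 85 mm) begins 54 mm behind the grasp point. The pads swing forward as they close: fully open they stand 13 mm farther back than shut.
Start: joints at [68.583, 4.979, 10.078, 95.1, 0, 90], TCP at [0.201, 0.512, 0.231] pointing down, gripper open.
Joint ranges: [-179.16, 179.16], [-48.56, 103.87], [-65.8, 70.77], [-126.05, 130.52], [-82.76, 87.17], [-180, 180]. Speed limits (degrees/s): [127.2, 127.2, 147.25, 180, 180, 180].

## Interface

Orientations are given as [roll, pitch, yaw] about the fixed x, y, z axes, in that order (R = Rz(yaw) Ry(pitch) Rx(roll)).
In Python, from workcell import get_obs, camera, get_calibration, job_done gives the robot as it stands.
- The arm moves only by the tool play_rows, never from a script. Its argument "commands" is text: rows parted by semicolons, each of 5 numbers parted by spaces: the opening, from 0 (shut) to 1 (fully open), then the shift along the world's x, y, z in mm, then the turn about the world's z in degrees. A call has 1 to 10 rows; each row is the pose to reach, as a shift and turn from the pose commanded when the call began; what a row does not reach only later rows make up. A row lasts 1/12 s, in which the tool goes at most 41.7 mm and 7.16 degrees, less where a joint would pass 70% of its speed; a pose out of reach is approached as far as the arm can. A call with a gripper value outside its range is refused whole. The fingers move at their own pace and stop on an object; "force" is the grip in N (left out, the last holds). Time passes only in rows, so rows that repeat a pose let the fingers close. It gives the time, the measured TCP pose, the force and the opening at its end, in the units of the state.
- get_obs(): the state, without advancing time (a new reading comes with each control period).
- camera(name): name is "side" or "top" or "wrist"; returns the picture (420x560x3 uint8, red, green, blue); there is no depth.
- get_calibration(name): a dict with "fx", "fy", "cx", "cy" (pixels), "eye" and "attitude" of the camera in the world; the wrist camera has in their place "mount" (4x4, takes a point from camera to tool coordinates, whose origin is the TCP and whose axes are the flange's). Camera axes: x right, y down, z forward; pixel columns grow to the right and rows downward; lengths in m; the calibration is good to about 2 mm. A picture is of the moment at which its call begins: read the wrist's pose just before it. get_calibration takes no time and is no camera call.
- job_done(): hands the job in, once; it reports no verdict.
The state is a dict: "time": time; "q": joint angles; "qd": joint speeds; "joint_efforts": joint torques, N m; "ee_pos": TCP position; "tcp_rot": TCP orientation; "wrist_force": force on the tool from outside, world axes, zero at the start; "torque": the same for the moment, N m; "opening": finger opening in m.
Only numpy, scipy, OpenCV 4.12 (cv2) and the standard library are available. Lean on these libraries where they do the work, as an engineer would, in place of code of your own. Each camera call takes 0.05 s, during which the arm holds its last target.

## Working session

There is one attempt and no reset: what is moved stays moved. The work goes in short steps, Python scripts to look and compute and a tool call to move; the robot and the scene stay as the last step left them, time stands still between calls to the robot, and variables do not carry over. Pictures are saved under pics/ and viewed, and the job is handed in when it is done.

Besides the shell and the picture viewer there is one more tool, called after "Request:" as name(argument=value, ...) on one line, values as JSON. play_rows: Moves the arm, as the interface text tells. Its arguments: {"type":"object","properties":{"commands":{"type":"string"},"force":{"type":"number"}},"required":["commands"]}

```bash
mkdir -p pics; ls
cat > h.py <<'E'
import numpy as np, cv2
from workcell import get_obs, camera, get_calibration, job_done
def save(n,f,crop=None,s=1):
    im=camera(n)
    cv2.imwrite(f'pics/{f}_raw.png',im[:,:,::-1])
    return im
E
python3 - <<'E'
from h import *
o=get_obs();print(o)
for n in ('side','top','wrist'):
    print(n,get_calibration(n)); save(n,n+'0')
E
```

```text
pics
{'time': 0.0, 'q': array([6.85821891e+01, 5.01018984e+00, 1.00340049e+01, 9.51007052e+01,
       1.01791150e-03, 9.00007893e+01]), 'qd': array([-0.04466443, -0.02619345, -0.01427985, -0.04929781, -0.04740585,
        0.01912538]), 'joint_efforts': array([-3.71671291e-06, -5.20390391e+01,  4.64807189e+01,  1.62577943e-02,
       -1.62533922e-05, -2.90986111e-05]), 'ee_pos': array([0.20074837, 0.51179498, 0.23058779]), 'tcp_rot': array([-1.79923110e+02, -1.01685142e-03,  1.58581398e+02]), 'wrist_force': array([0.29556332, 0.3250488 , 0.39888493]), 'torque': array([-0.03059214, -0.05606485, -0.01566938]), 'opening': 0.08538440447059532}
side {'fx': 412.6950409698404, 'fy': 412.6950409698404, 'cx': 282.4527428948524, 'cy': 210.5448894493415, 'eye': array([ 0.5030469 , -0.80778525,  0.53218114]), 'attitude': array([-124.31009003,   -1.30959792,   -3.06370742])}
top {'fx': 445.8602219186216, 'fy': 445.8602219186216, 'cx': 284.7767143746362, 'cy': 211.92099785671002, 'eye': array([ 0.38515133, -0.11698473,  0.98589658]), 'attitude': array([-168.99556294,    1.52146158,  -89.53340435])}
wrist {'fx': 334.4482883748655, 'fy': 334.4482883748655, 'cx': 279.33670402678206, 'cy': 207.42938152561308, 'mount': array([[ 7.75571983e-04, -9.57881957e-01, -2.87161200e-01,
         7.37694852e-02],
       [ 9.99999699e-01,  7.47843914e-04,  2.06244986e-04,
        -8.39175114e-04],
       [ 1.71934047e-05, -2.87161273e-01,  9.57882249e-01,
        -1.43219251e-01],
       [ 0.00000000e+00,  0.00000000e+00,  0.00000000e+00,
         1.00000000e+00]])}
```

View pics/top0_raw.png

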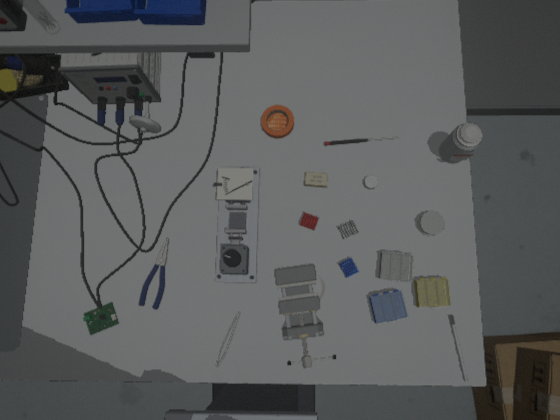

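View pics/side0_raw.png

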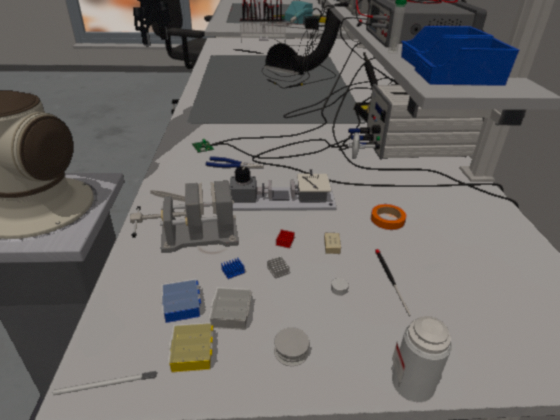

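View pics/wrist0_raw.png

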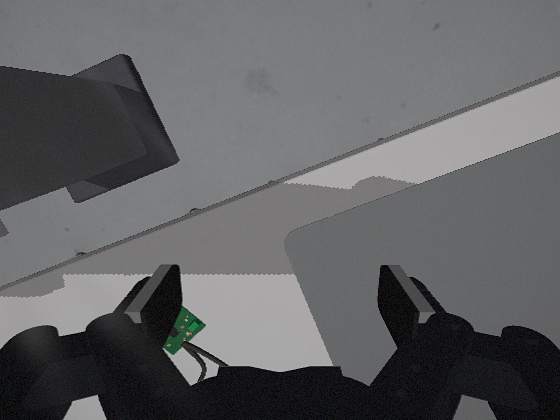

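The top view shows the clamp at around (237,225), with the gauge end up (+x). The grey sink is at (347,229), the fuse box at (316,179) and the tin at (370,182). The red and blue look-alikes are at (309,221) and (348,267).

```bash
cat >> h.py <<'E'
from scipy.spatial.transform import Rotation as R
def cam(n,o=None):
    c=get_calibration(n)
    K=np.array([[c['fx'],0,c['cx']],[0,c['fy'],c['cy']],[0,0,1]])
    if n=='wrist':
        T=np.eye(4);T[:3,:3]=R.from_euler('xyz',o['tcp_rot'],degrees=True).as_matrix();T[:3,3]=o['ee_pos']
        M=T@c['mount'];return K,M[:3,:3],M[:3,3]
    return K,R.from_euler('xyz',c['attitude'],degrees=True).as_matrix(),np.array(c['eye'])
def ray(C,uv,z):
    K,Rm,e=C
    uv=np.atleast_2d(uv).astype(float)
    d=(Rm@np.linalg.inv(K)@np.c_[uv,np.ones(len(uv))].T).T
    return e+d*((z-e[2])/d[:,2])[:,None]
def proj(C,p):
    K,Rm,e=C
    q=(np.atleast_2d(p)-e)@Rm; q=q@K.T
    return q[:,:2]/q[:,2:]
def crop(src,dst,x0,x1,y0,y1,s):
    im=cv2.imread(f'pics/{src}.png')[y0:y1,x0:x1]
    cv2.imwrite(f'pics/{dst}.png',cv2.resize(im,None,fx=s,fy=s,interpolation=cv2.INTER_CUBIC))
E
python3 - <<'E'
from h import *
crop('top0_raw','topc',210,390,160,290,4.4)
crop('side0_raw','sidec',220,400,150,300,4)
C=cam('top')
for n,uv,z in [('sink',(347,229),.018),('pad',(237,222),.016),('knob',(234,258),.082),('tin',(370,182),.014),('fuse',(316,179),.016)]:
    print(n,ray(C,uv,z))
E
```

```text
sink [[ 0.53556276 -0.22623171  0.018     ]]
pad [[0.55056563 0.01592162 0.016     ]]
knob [[0.46511944 0.01086548 0.082     ]]
tin [[ 0.64281427 -0.27996646  0.014     ]]
fuse [[ 0.64910196 -0.15919165  0.016     ]]
```

View pics/topc.png

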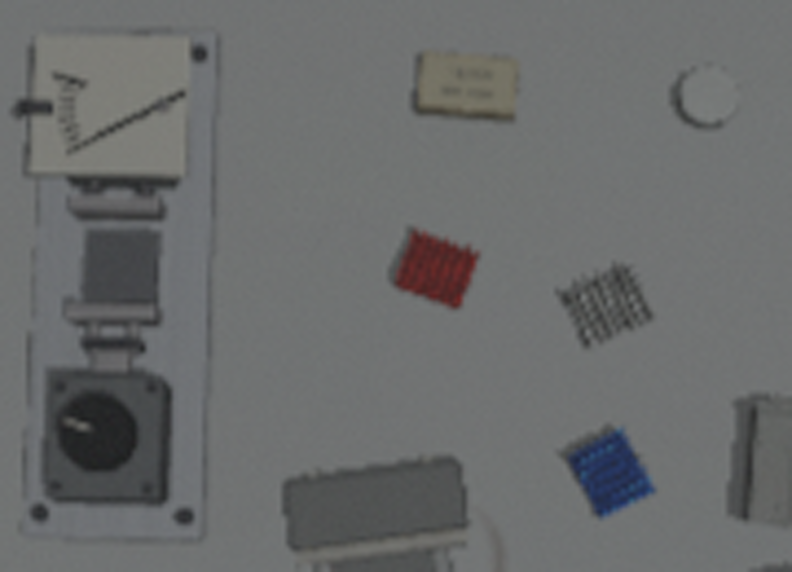

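View pics/sidec.png

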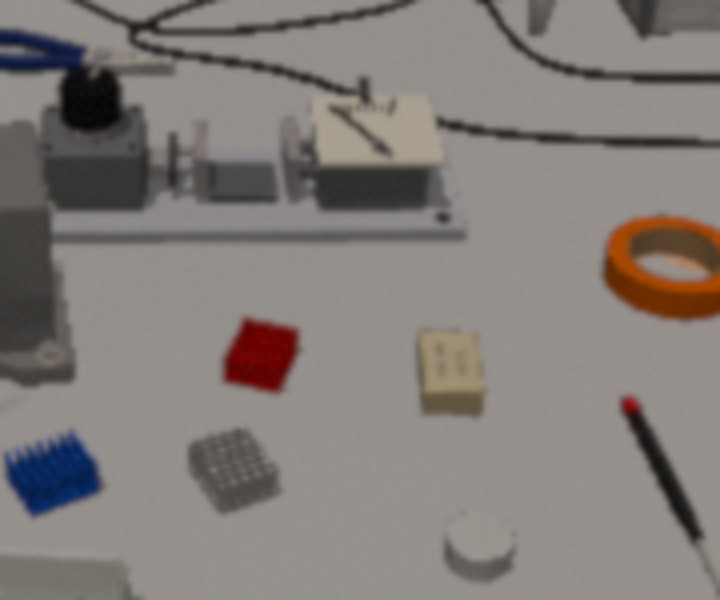

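Request:
play_rows(commands="1 20 -40 0 -7;1 40 -80 0 -14;1 60 -120 0 -21;1 80 -160 0 -28;1 100 -200 0 -35;1 120 -240 0 -42;1 140 -280 0 -49;1 160 -320 0 -56;1 180 -360 0 -63;1 200 -400 0 -70", force=25)

```text
time: 0.98
ee_pos: [0.3874, 0.1374, 0.2313]
tcp_rot: [180.0, -0.0, 88.3]
wrist_force: [1.1, 0.9, -0.7]
opening: 0.0853
```

Request:
play_rows(commands="1 14 -36 0 -7;1 28 -72 0 -14;1 42 -108 0 -21;1 56 -144 0 -28;1 70 -180 0 -35;1 84 -216 0 -42;1 98 -252 0 -49;1 112 -288 -20 -56;1 126 -324 -40 -63;1 135 -338 -60 -68")

```text
time: 1.82
ee_pos: [0.5228, -0.2023, 0.1704]
tcp_rot: [179.9, -0.0, 20.1]
wrist_force: [0.1, 0.3, -0.5]
opening: 0.0854
```

Request:
play_rows(commands="1 0 0 0 0;1 0 0 0 0")

```text
time: 1.98
ee_pos: [0.5214, -0.1992, 0.1695]
tcp_rot: [-179.8, 0.2, 20.5]
wrist_force: [-0.0, 0.7, 0.9]
opening: 0.0852
```

Run:
```python
from h import *
o=get_obs();print(o['ee_pos'],o['tcp_rot'],o['q'])
save('wrist','w1')
```

```text
[ 0.52137101 -0.19915449  0.16946198] [-1.79849640e+02  1.57880729e-01  2.05438628e+01] [-2.09101451e+01  5.47718976e+00  3.76436357e+00  8.85050443e+01
  8.17323965e-03  1.38546184e+02]
```

View pics/w1_raw.png

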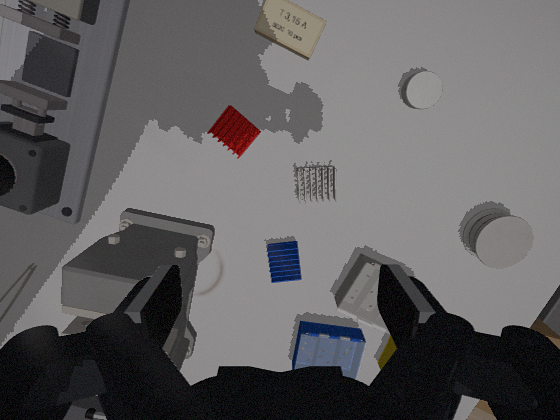

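Run:
```python
from h import *
crop('w1_raw','w1c',280,350,150,215,10)
```

```text
(no output)
```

View pics/w1c.png

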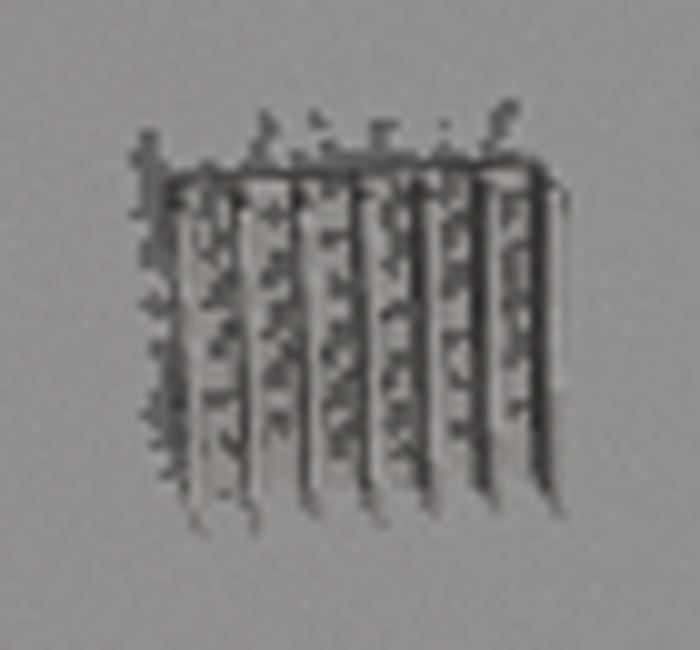

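Run:
```python
from h import *
import json
o=get_obs()
C=cam('wrist',o)
f=lambda x,y:(280+x/10-.05,150+y/10-.05)
P=ray(C,[f(200,527),f(562,512)],.018)
Q=ray(C,[f(365,172),f(375,520)],.018)
B=ray(C,[f(160,180),f(545,158)],.004)
print(P,Q,B)
ang=lambda v:np.degrees(np.arctan2(v[1],v[0]))
print('near line',ang(P[1]-P[0]),np.linalg.norm(P[1]-P[0]),'fin',ang(Q[1]-Q[0]),np.linalg.norm(Q[1]-Q[0]),'base',ang(B[1]-B[0]),np.linalg.norm(B[1]-B[0]))
print(Q.mean(0))
# tool y dir
print('tooly',ang(R.from_euler('xyz',o['tcp_rot'],degrees=True).as_matrix()[:,1]))
```

```text
[[ 0.51698957 -0.22066489  0.018     ]
 [ 0.53008248 -0.25126355  0.018     ]] [[ 0.55279056 -0.22226053  0.018     ]
 [ 0.52330143 -0.23547707  0.018     ]] [[ 0.54360504 -0.2069277   0.004     ]
 [ 0.55822807 -0.23978154  0.004     ]]
near line -66.83431996244897 0.03328215621477575 fin -155.85887386835955 0.032315404026280393 base -66.0064649130443 0.035961201028150036
[ 0.538046  -0.2288688  0.018    ]
tooly -69.35782259007311
```

Request:
play_rows(commands="1 8 -15 -20 2;1 16 -30 -50 3.3;1 16 -30 -85 3.3;1 16 -30 -110 3.3;1 16 -30 -125 3.3;1 16 -30 -130 3.3;1 16 -30 -130 3.3;1 16 -30 -130 3.3")

```text
time: 2.7
ee_pos: [0.539, -0.2282, 0.0433]
tcp_rot: [179.9, -0.1, 24.0]
wrist_force: [0.6, 0.0, 0.8]
opening: 0.0855
```

Run:
```python
from h import *
o=get_obs();print(o['ee_pos'],o['tcp_rot'])
save('wrist','w2')
crop('w2_raw','w2c',130,430,130,340,2.6)
```

```text
[ 0.53897896 -0.22823262  0.04331398] [ 1.79906608e+02 -9.21560809e-02  2.39756374e+01]
```

View pics/w2c.png

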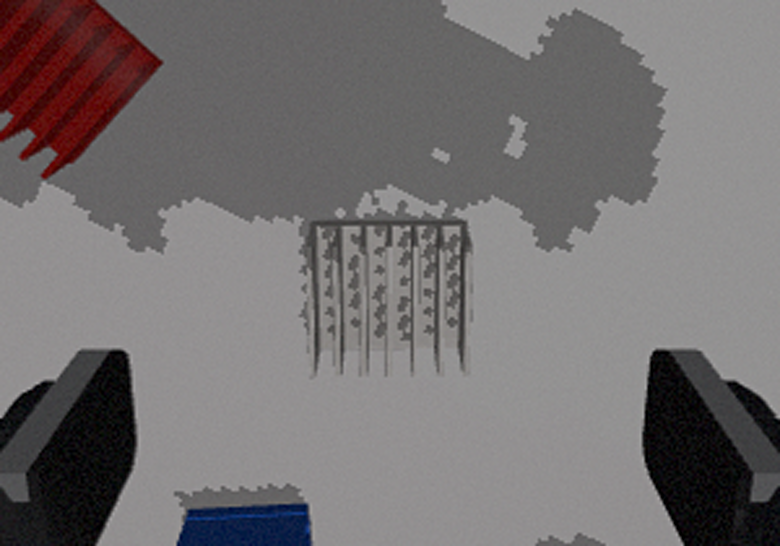

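Run:
```python
from h import *
o=get_obs()
C=cam('wrist',o)
f=lambda x,y:(130+x/2.6-.2,130+y/2.6-.2)
Rt=R.from_euler('xyz',o['tcp_rot'],degrees=True).as_matrix()
for n,p,z in [('nearL',(313,374),.018),('nearR',(467,374),.018),('baseL',(312,222),.004),('baseR',(467,222),.004),('blueL',(187,507),.018),('blueR',(307,505),.018),('redc',(45,178),.018)]:
    P=ray(C,f(*p),z)[0]; print(n,P,((P-o['ee_pos'])@Rt*1000).round(1))
```

```text
nearL [ 0.51690661 -0.22082064  0.018     ] [-17.3 -16.2  25.6]
nearR [ 0.5303511  -0.25113668  0.018     ] [-17.3  17.   25.6]
baseL [ 0.543939   -0.20811471  0.004     ] [ 12.5 -16.8  39.6]
baseR [ 0.5578448  -0.23942463  0.004     ] [12.5 17.4 39.7]
blueL [ 0.47459445 -0.20758259  0.018     ] [-50.6 -45.4  25.4]
blueR [ 0.4860622  -0.23217916  0.018     ] [-50.1 -18.3  25.5]
redc [ 0.53537471 -0.15487246  0.018     ] [ 26.3 -68.9  25.5]
```

Request:
play_rows(commands="1 -2 -1 -15 0;1 -2 -1 -28 0;1 -2 -1 -36 0;1 -2 -1 -39 0;1 -2 -1 -39 0;1 -2 -1 -39 0")

```text
time: 3.25
ee_pos: [0.5363, -0.2297, 0.0026]
tcp_rot: [180.0, -0.0, 23.9]
wrist_force: [0.4, -0.3, 0.4]
opening: 0.0851
```

Request:
play_rows(commands="0.6 0 0 0 0;0.5 0 0 0 0;0.42 0 0 0 0;0.3 0 0 0 0;0.2 0 0 0 0;0.2 0 0 0 0;0.2 0 0 0 0", force=25)

```text
time: 3.83
ee_pos: [0.5364, -0.2298, 0.0027]
tcp_rot: [180.0, -0.0, 23.9]
wrist_force: [0.0, -0.1, 4.4]
opening: 0.0343
```

Request:
play_rows(commands="0.2 0 0 5 0;0.2 0 0 20 0;0.2 0 0 50 0;0.2 0 0 85 7;0.2 0 20 120 14;0.2 0 50 150 21;0.2 0 85 160 28;0.2 0 120 160 35;0.2 0 155 160 42;0.2 0 180 160 49")

```text
time: 4.67
ee_pos: [0.5359, -0.0473, 0.1628]
tcp_rot: [180.0, -0.0, 73.3]
wrist_force: [0.5, -1.4, -0.4]
opening: 0.0346
```

Request:
play_rows(commands="0.2 0 15 0 7;0.2 0 30 0 14;0.2 0 45 0 21;0.2 0 60 0 28;0.2 0 65 0 35;0.2 0 65 0 42;0.2 0 65 0 49;0.2 0 65 0 56;0.2 0 65 0 63;0.2 0 65 0 70")

```text
time: 5.5
ee_pos: [0.536, 0.0154, 0.1623]
tcp_rot: [-180.0, -0.0, 143.2]
wrist_force: [-0.5, -0.0, 1.0]
opening: 0.0343
```

Request:
play_rows(commands="0.2 0 0 0 7;0.2 0 0 0 14;0.2 0 0 0 21;0.2 0 0 0 28;0.2 0 0 0 35;0.2 0 0 0 35;0.2 0 0 0 35")

```text
time: 6.08
ee_pos: [0.536, 0.0153, 0.1623]
tcp_rot: [-180.0, -0.0, 177.7]
wrist_force: [-0.3, 0.3, -0.3]
opening: 0.0341
```

Run:
```python
from h import *
o=get_obs();print(o['ee_pos'],o['tcp_rot'],o['q'],o['opening'])
save('wrist','w3')
```

```text
[0.53604144 0.01533631 0.16229361] [-1.79999288e+02 -1.71403645e-02  1.77661140e+02] [ 1.63854893e+00  2.24672670e+00 -4.31736110e-01  8.73386857e+01
  4.78511109e-04  3.97740883e+00] 0.034132744143085716
```

View pics/w3_raw.png

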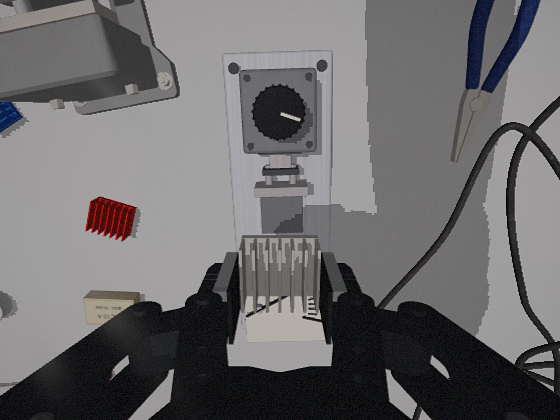

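Run:
```python
from h import *
crop('w3_raw','w3c',215,345,45,245,3)
crop('top0_raw','topd',210,265,160,290,4.6)
```

```text
(no output)
```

View pics/w3c.png

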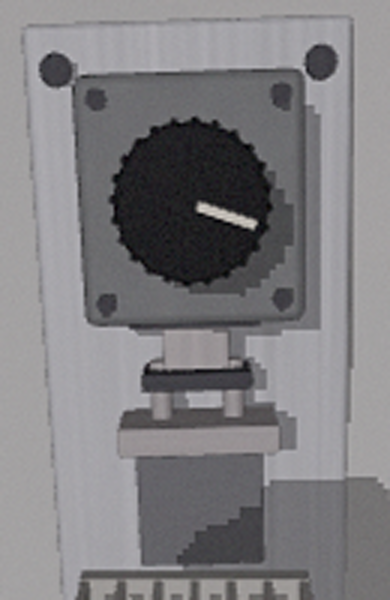

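View pics/topd.png

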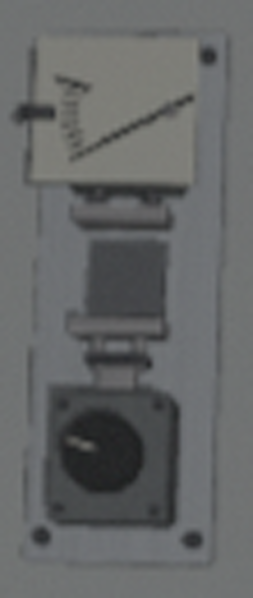

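Run:
```python
from h import *
o=get_obs();C=cam('wrist',o);T=cam('top')
f=lambda x,y:(215+x/3-.17,45+y/3-.17)
g=lambda x,y:(210+x/4.6-.1,160+y/4.6-.1)
ang=lambda v:np.degrees(np.arctan2(v[1],v[0]))
def show(n,a,fn,C,z):
    P=ray(C,[fn(*p) for p in a],z); print(n,(P[:,:2]*1000).round(1).tolist(), 'ang',ang(P[1]-P[0]).round(2) if len(P)>1 else '')
    return P
show('plate left w',[(25,28),(62,590)],f,C,.010)
show('plate right w',[(350,17),(345,590)],f,C,.010)
show('plate near w',[(25,28),(350,17)],f,C,.010)
show('screws w',[(56,70),(321,62)],f,C,.010)
show('knob w',[(191,202)],f,C,.082)
h=show('housing w',[(77,75),(300,70),(303,318),(88,323)],f,C,.050);print(h.mean(0), ang(h[3]-h[0]),ang(h[2]-h[1]))
show('padL w',[(137,460),(142,562)],f,C,.016)
show('padR w',[(262,455),(263,562)],f,C,.016)
show('jaw front top w',[(120,450),(278,448)],f,C,.044)
print('TOP')
show('screws right t',[(193,539),(207,55)],g,T,.010)
show('screws near t',[(41,536),(193,539)],g,T,.010)
show('plate right t',[(211,562),(228,33)],g,T,.010)
show('plate left t',[(23,558),(42,90)],g,T,.010)
show('pad t',[(90,242),(163,240),(163,315),(90,312)],g,T,.016)
show('knob t',[(102,450)],g,T,.082)
show('driven jaw top face edges',[(68,315),(166,315),(68,332),(166,332)],g,T,.044)
show('anvil',[(75,208),(171,208)],g,T,.044)
```

```text
plate left w [[419.0, -26.0], [582.7, -28.8]] ang -0.97
plate right w [[419.9, 61.8], [586.3, 60.9]] ang -0.3
plate near w [[419.0, -26.0], [419.9, 61.8]] ang 89.45
screws w [[429.9, -18.5], [430.8, 53.9]] ang 89.28
knob w [[465.1, 17.2]] ang 
housing w [[435.5, -8.7], [436.6, 44.1], [494.9, 44.2], [493.9, -10.2]] ang 88.87
[0.46523992 0.01734211 0.05      ] -1.4948643933889125 0.1687014031360729
padL w [[539.4, -2.2], [571.9, -2.5]] ang -0.53
padR w [[539.4, 35.1], [573.5, 34.7]] ang -0.68
jaw front top w [[529.0, -4.7], [530.1, 37.8]] ang 88.43
TOP
screws right t [[430.3, -19.1], [667.4, -20.8]] ang -0.4
screws near t [[431.2, 53.0], [430.3, -19.1]] ang -90.72
plate right t [[419.6, -27.9], [678.7, -31.0]] ang -0.69
plate left t [[420.9, 61.2], [649.4, 60.5]] ang -0.17
pad t [[571.9, 33.3], [573.0, -2.0], [536.4, -2.9], [537.7, 32.3]] ang -88.23
knob t [[465.7, 14.8]] ang 
driven jaw top face edges [[531.8, 38.2], [532.0, -7.6], [523.8, 37.9], [524.0, -7.8]] ang -89.77
anvil [[582.8, 36.6], [582.9, -8.7]] ang -89.85
```

Request:
play_rows(commands="0.2 8 1 -15 1.7;0.2 18 1 -40 1.7;0.2 18 1 -70 1.7;0.2 18 1 -95 1.7;0.2 18 1 -110 1.7;0.2 18 1 -115 1.7;0.2 18 1 -115 1.7;0.2 18 1 -115 1.7")

```text
time: 6.8
ee_pos: [0.5546, 0.0163, 0.0482]
tcp_rot: [180.0, 0.0, 179.5]
wrist_force: [0.3, -0.7, -0.9]
opening: 0.0345
```

Run:
```python
from h import *
o=get_obs();print(o['ee_pos'],o['tcp_rot'],o['opening'])
save('wrist','w4')
save('side','s4'); save('top','t4')
crop('s4_raw','s4c',220,350,150,220,6)
crop('t4_raw','t4c',200,300,150,290,4)
```

```text
[0.55455684 0.01634164 0.04824063] [1.79996973e+02 4.94196444e-02 1.79497543e+02] 0.0345258441281942
```

View pics/w4_raw.png

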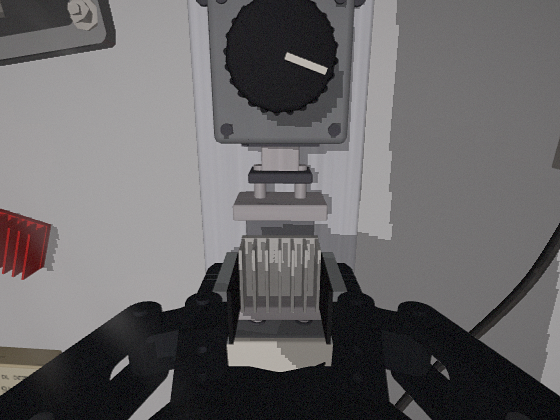

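View pics/s4c.png

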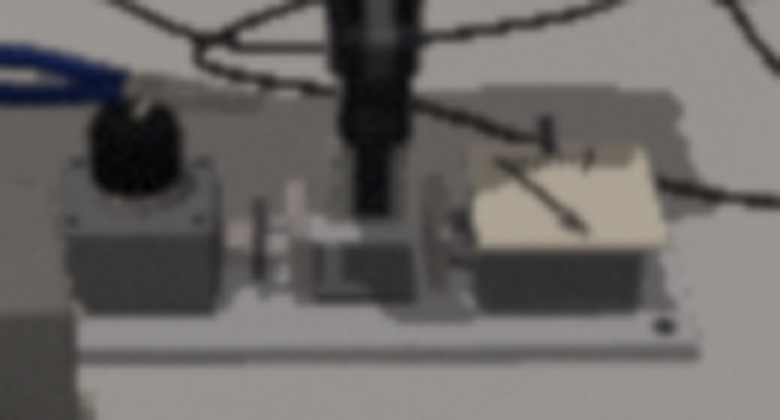

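View pics/t4c.png

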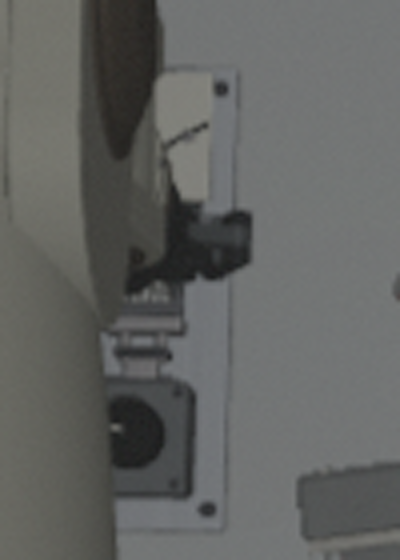

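Run:
```python
from h import *
o=get_obs();C=cam('wrist',o)
crop('w4_raw','w4c',225,345,185,345,4.8)
for n,p,z in [('jawface',(280,219),.044),('sink near',(280,238),.0495),('anvil edge',(265,320),.044),('knob',(282,54),.082)]: print(n,ray(C,p,z)[0])
```

```text
jawface [0.53107521 0.01638856 0.044     ]
sink near [0.53838137 0.01633096 0.0495    ]
anvil edge [0.58588091 0.00831002 0.044     ]
knob [0.46560213 0.01735731 0.082     ]
```

View pics/w4c.png

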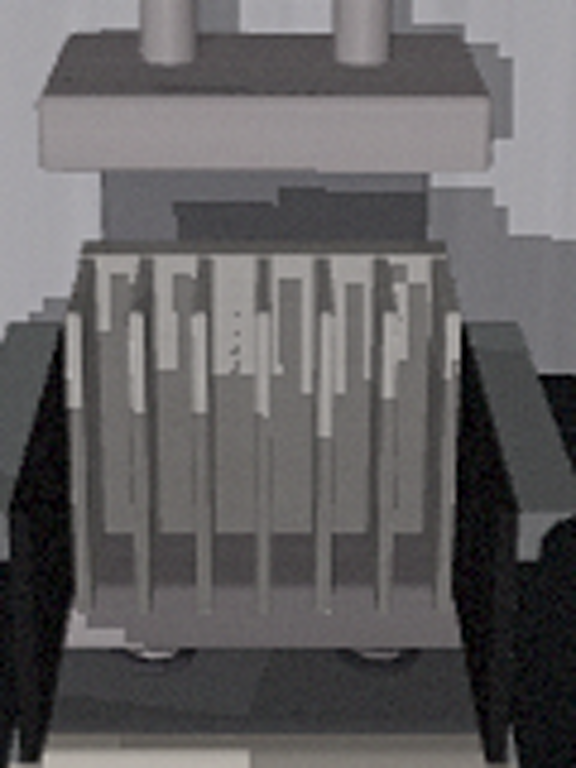

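Request:
play_rows(commands="0.2 0 0 -10 0;0.2 0 0 -19 0;0.2 0 0 -24 0;0.2 0 0 -27 0;0.2 0 0 -28 0;0.2 0 0 -28 0;0.2 0 0 -28 0")

```text
time: 7.53
ee_pos: [0.5542, 0.0163, 0.0192]
tcp_rot: [180.0, -0.0, 179.6]
wrist_force: [0.0, -0.3, -1.1]
opening: 0.0346
```

Request:
play_rows(commands="0.2 0 0 -0.5 0;0.2 0 0 -0.5 0;0.2 0 0 -0.5 0")

```text
time: 7.78
ee_pos: [0.5542, 0.0163, 0.0188]
tcp_rot: [-180.0, 0.0, 179.6]
wrist_force: [0.3, -0.1, -0.4]
opening: 0.0341
```

Request:
play_rows(commands="0.2 0 0 -0.4 0;0.2 0 0 -0.4 0;0.2 0 0 -0.4 0")

```text
time: 8.03
ee_pos: [0.5543, 0.0163, 0.0187]
tcp_rot: [-180.0, 0.0, 179.6]
wrist_force: [-2.5, 0.4, 3.5]
opening: 0.0343
```

Request:
play_rows(commands="0.2 0 0 -0.4 0;0.2 0 0 -0.4 0;0.2 0 0 -0.4 0")

```text
time: 8.28
ee_pos: [0.5543, 0.0163, 0.0187]
tcp_rot: [-180.0, 0.0, 179.6]
wrist_force: [-3.3, 0.2, 6.9]
opening: 0.0344
```

Request:
play_rows(commands="0.2 0 0 0.5 0;0.43 0 0 0.5 0;0.46 0 0 0.5 0;0.5 0 0 0.5 0;0.6 0 0 0.5 0;0.7 0 0 0.5 0;0.8 0 0 0.5 0;0.8 0 0 0.5 0")

```text
time: 8.95
ee_pos: [0.5542, 0.0163, 0.0184]
tcp_rot: [-180.0, -0.0, 179.6]
wrist_force: [-0.4, 0.1, 0.3]
opening: 0.0686
```

Run:
```python
from h import *
o=get_obs();print(o['ee_pos'],o['tcp_rot'],o['opening'],o['wrist_force'])
save('wrist','w5')
crop('w5_raw','w5c',130,430,130,345,2.6)
```

```text
[0.55416176 0.0163344  0.01843304] [-1.79999622e+02 -4.30814024e-03  1.79580543e+02] 0.06859637529477795 [-0.39783301  0.08610061  0.25245037]
```

View pics/w5c.png

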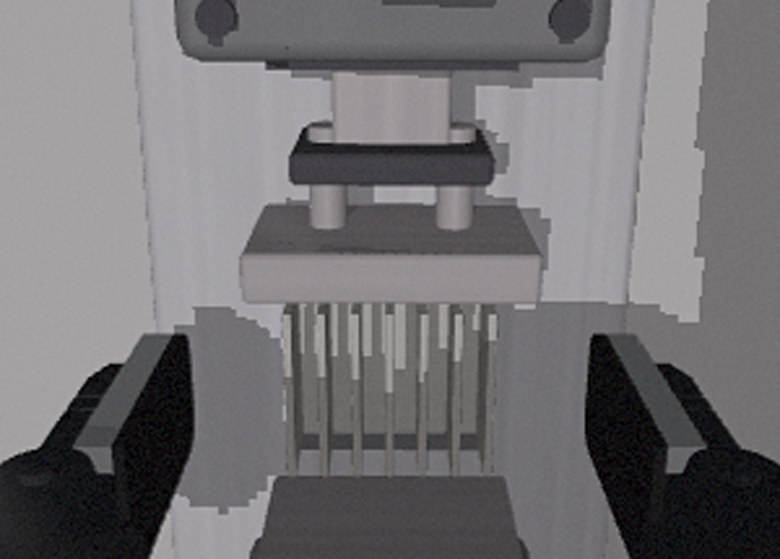

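Run:
```python
from h import *
T=cam('top')
for z in (0,.05,.1): print(z,ray(T,[(275,268),(279,335)],z)[:,:2])
```

```text
0 [[ 0.45092046 -0.06873609]
 [ 0.30844846 -0.07905919]]
0.05 [[ 0.44758496 -0.07118303]
 [ 0.31233847 -0.08098259]]
0.1 [[ 0.44424946 -0.07362998]
 [ 0.31622848 -0.082906  ]]
```

Request:
play_rows(commands="0.8 0 0 6 0;0.8 0 0 25 0;0.8 0 0 55 0;0.8 0 0 85 0;1 0 0 105 7;1 -20 0 112 14;1 -40 0 112 21;1 -60 1 112 28;1 -80 1 112 35;1 -89 1 112 42")

```text
time: 9.83
ee_pos: [0.4634, 0.0174, 0.1312]
tcp_rot: [-180.0, 0.0, -138.1]
wrist_force: [-0.1, -0.1, -0.4]
opening: 0.0848
```

Request:
play_rows(commands="1 1 0 0 7;1 2 0 0 14;1 2 0 0 21;1 2 0 0 28;1 2 0 0 35;1 2 0 0 42;1 2 0 0 49;1 2 0 0 56;1 2 0 0 63;1 2 0 0 70")

```text
time: 10.67
ee_pos: [0.4672, 0.0173, 0.131]
tcp_rot: [-180.0, -0.0, -68.1]
wrist_force: [-1.1, -0.7, 0.4]
opening: 0.0855
```

Request:
play_rows(commands="1 0 0 0 7;1 0 0 0 14;1 0 0 0 21;1 0 0 0 28;1 0 0 -10 35;1 0 0 -20 42;1 0 0 -20 49;1 0 0 -20 56;1 0 0 -20 58;1 0 0 -20 58")

```text
time: 11.5
ee_pos: [0.4672, 0.0173, 0.111]
tcp_rot: [-180.0, -0.0, -10.3]
wrist_force: [0.3, -0.9, -0.1]
opening: 0.0853
```

Run:
```python
from h import *
o=get_obs();print(o['ee_pos'],o['tcp_rot'],o['q'])
C=cam('wrist',o)
save('wrist','w6'); save('side','s6')
crop('s6_raw','s6c',220,350,150,220,6)
```

```text
[0.46718743 0.01733571 0.11097278] [-1.79994401e+02 -2.26264574e-02 -1.03248950e+01] [ 2.12471373e+00 -7.03140066e+00 -1.50549746e+01  8.19531247e+01
  5.89035955e-04 -1.67550392e+02]
```

View pics/w6_raw.png

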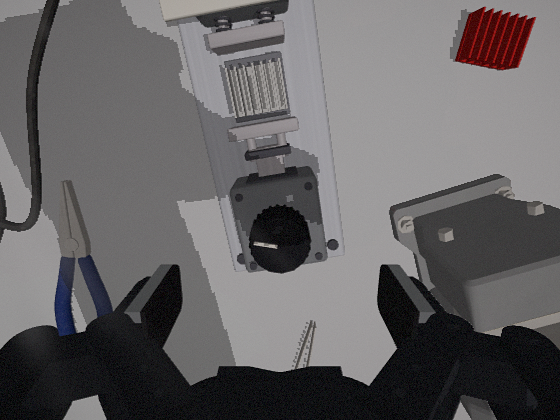

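View pics/s6c.png

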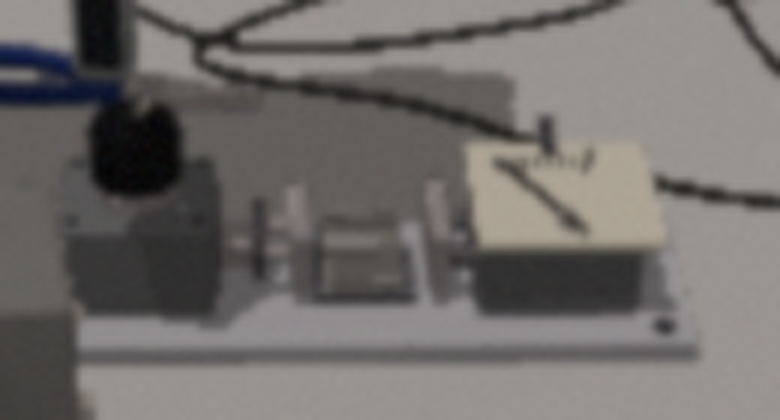

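Request:
play_rows(commands="1 -2 0 -12 0;1 -2 0 -27 0;1 -2 0 -40 0;1 -2 0 -48 0;1 -2 0 -51 0;1 -2 0 -51 0")

```text
time: 12.1
ee_pos: [0.4649, 0.0173, 0.0591]
tcp_rot: [180.0, 0.0, -10.5]
wrist_force: [0.2, 0.4, 0.2]
opening: 0.0854
```

Request:
play_rows(commands="0.6 0 0 0 0;0.5 0 0 0 0;0.45 0 0 0 0;0.4 0 0 0 0;0.2 0 0 0 0;0.2 0 0 0 0;0.2 0 0 0 0", force=60)

```text
time: 12.68
ee_pos: [0.4655, 0.0176, 0.0603]
tcp_rot: [-180.0, -0.1, -10.4]
wrist_force: [-0.9, 1.8, 5.9]
opening: 0.0324
```

Request:
play_rows(commands="0.2 0 0 1 -5;0.2 0 0 1 -12;0.2 0 0 1 -19;0.2 0 0 1 -26;0.2 0 0 1 -33;0.2 0 0 1 -40;0.2 0 0 1 -47;0.2 0 0 1 -54;0.2 0 0 1 -60;0.2 0 0 1 -60")

```text
time: 13.52
ee_pos: [0.4659, 0.0181, 0.0604]
tcp_rot: [-179.9, 0.1, -70.8]
wrist_force: [5.0, 4.7, -4.3]
opening: 0.0318
```

Run:
```python
from h import *
o=get_obs();print(o['ee_pos'],o['tcp_rot'],o['q'],o['torque'])
save('side','s7')
crop('s7_raw','s7c',220,350,150,220,6)
```

```text
[0.46588418 0.01809468 0.06037174] [-1.79896759e+02  6.59082039e-02 -7.07718943e+01] [ 2.16718659e+00 -6.41661908e+00 -2.01164672e+01  7.62207905e+01
  9.32975195e-02 -1.07060795e+02] [ 0.98030079 -0.93884118 -0.09591843]
```

View pics/s7c.png

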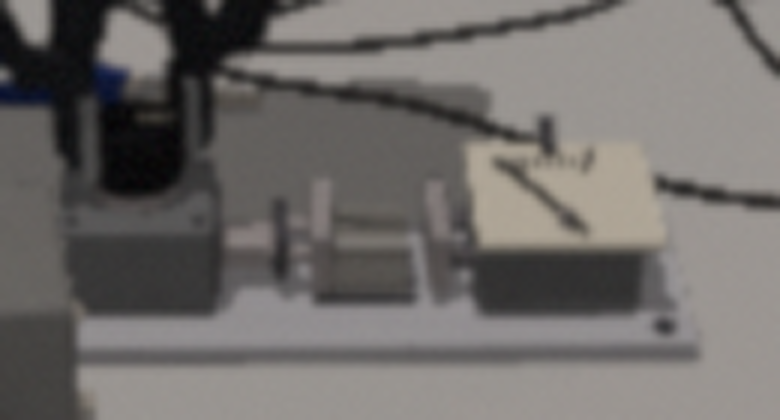

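Request:
play_rows(commands="0.2 0 -1 0 -6;0.2 0 -1 0 -12;0.2 0 -1 0 -18;0.2 0 -1 0 -24;0.2 0 -1 0 -30;0.2 0 -1 0 -36;0.2 0 -1 0 -42;0.2 0 -1 0 -48;0.2 0 -1 0 -54;0.2 0 -1 0 -60")

```text
time: 14.4
ee_pos: [0.4666, 0.0179, 0.0604]
tcp_rot: [180.0, 0.2, -130.6]
wrist_force: [8.8, 9.8, -7.7]
opening: 0.0315
```

Run:
```python
from h import *
o=get_obs();print(o['ee_pos'],o['tcp_rot'],o['q'],o['torque'],o['wrist_force'])
save('side','s8');save('top','t8')
crop('s8_raw','s8c',220,350,150,220,6)
crop('t8_raw','t8c',200,300,150,290,4)
```

```text
[0.46658795 0.0178605  0.06043585] [ 179.99407973    0.24789409 -130.63598579] [  2.07853008  -6.4095869  -20.10318947  76.14258882   0.18615414
 -47.28523083] [ 1.87182809 -1.74586411  0.12226417] [ 8.80879623  9.81375903 -7.65300311]
```

View pics/s8c.png

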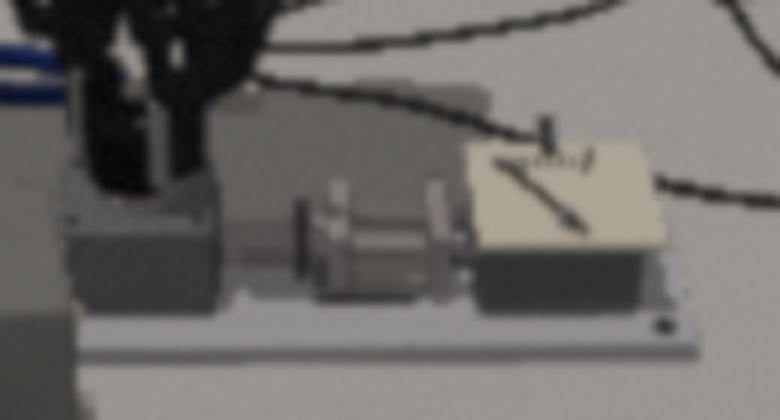

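View pics/t8c.png

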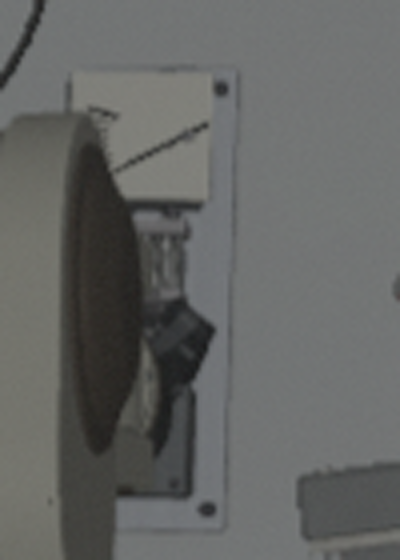

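Request:
play_rows(commands="0.2 1 1 0 -6;0.2 1 1 0 -12;0.2 1 1 0 -18;0.2 1 1 0 -24;0.2 1 1 0 -30;0.2 1 1 0 -30")

```text
time: 15.0
ee_pos: [0.4669, 0.0177, 0.0604]
tcp_rot: [180.0, 0.1, -160.7]
wrist_force: [5.2, 2.1, -3.8]
opening: 0.032
```

Run:
```python
from h import *
o=get_obs();print(o['ee_pos'],o['tcp_rot'],o['q'],o['torque'],o['wrist_force'])
save('side','s9');save('wrist','w9')
crop('s9_raw','s9c',220,350,150,220,6)
```

```text
[0.46687865 0.01766499 0.06042831] [ 1.79989517e+02  8.56703219e-02 -1.60714742e+02] [ 2.14531887e+00 -6.28062636e+00 -1.99864392e+01  7.62154111e+01
  3.52654531e-02 -1.71399227e+01] [ 0.46826806 -0.98325067 -0.12516141] [ 5.15386065  2.06139128 -3.8204705 ]
```

View pics/s9c.png

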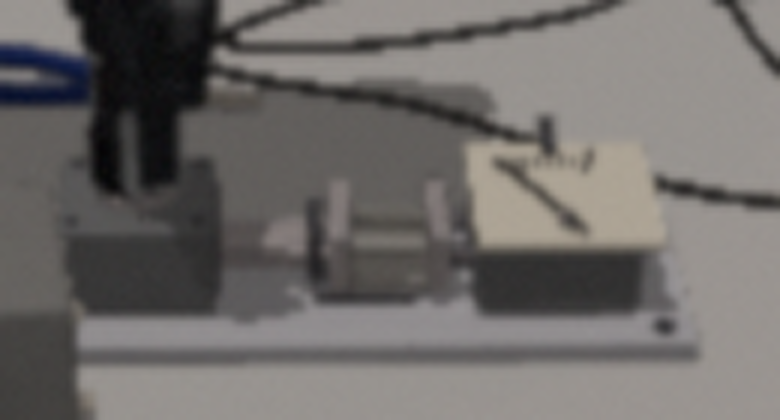

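View pics/w9_raw.png

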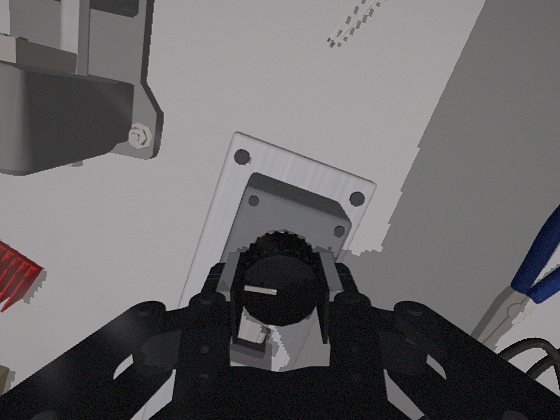

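Request:
play_rows(commands="0.2 0 0 0 -6;0.2 0 0 0 -12;0.2 0 0 0 -18;0.2 0 0 0 -24;0.2 0 0 0 -24")

```text
time: 15.52
ee_pos: [0.4669, 0.0174, 0.0604]
tcp_rot: [180.0, 0.1, 175.3]
wrist_force: [5.5, 1.3, -4.0]
opening: 0.0319
```

Run:
```python
from h import *
o=get_obs();print(o['ee_pos'],o['tcp_rot'],o['torque'],o['wrist_force'])
save('side','s10');save('top','t10')
crop('s10_raw','s10c',220,350,150,220,6)
crop('t10_raw','t10c',200,300,150,290,4)
```

```text
[0.46689626 0.01736484 0.06041917] [1.79994003e+02 7.83747145e-02 1.75304652e+02] [ 0.14391823 -1.06254838 -0.08933785] [ 5.50832448  1.33741851 -3.97483201]
```

View pics/s10c.png

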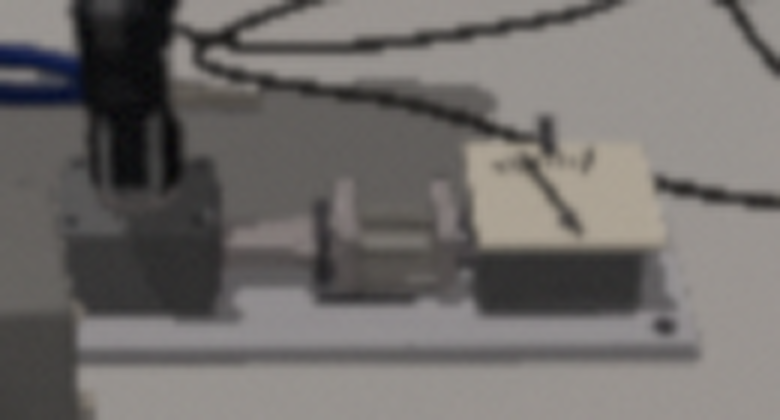

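View pics/t10c.png

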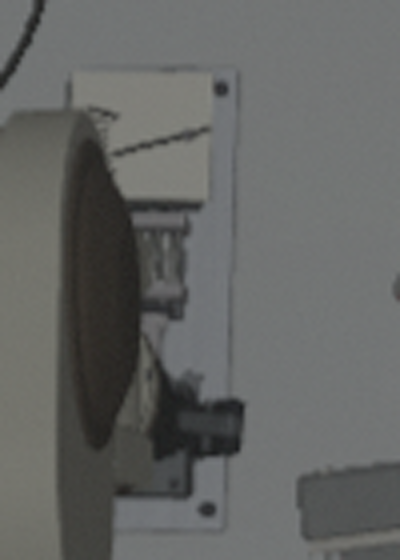

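Request:
play_rows(commands="0.2 0 0 0 -4;0.2 0 0 0 -8;0.2 0 0 0 -12;0.2 0 0 0 -12;0.2 0 0 0 -12")

```text
time: 16.03
ee_pos: [0.4668, 0.0172, 0.0604]
tcp_rot: [180.0, 0.1, 163.7]
wrist_force: [5.5, 0.6, -4.2]
opening: 0.0319
```

Run:
```python
from h import *
o=get_obs();print(o['ee_pos'],o['tcp_rot'],o['torque'],o['wrist_force'])
save('side','s11')
crop('s11_raw','s11c',290,345,160,195,14)
```

```text
[0.4668068  0.01721819 0.06037903] [1.79994331e+02 6.83730125e-02 1.63685003e+02] [ 0.02782863 -1.08476491 -0.08620807] [ 5.47496312  0.55500849 -4.17158866]
```

View pics/s11c.png

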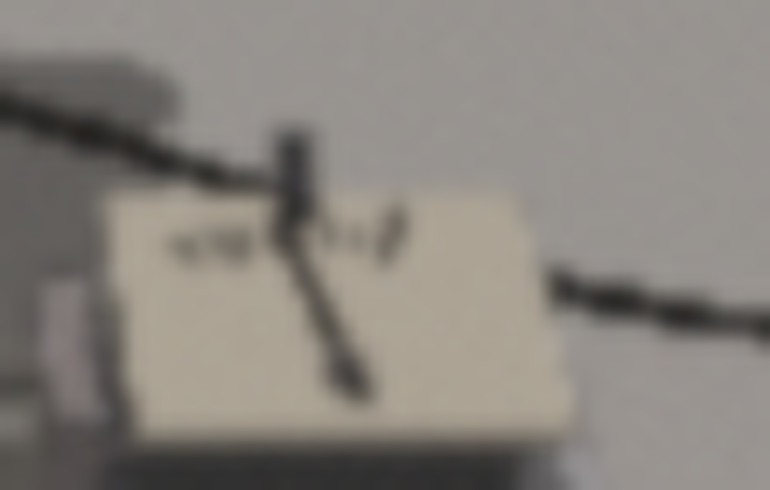

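Request:
play_rows(commands="0.2 0 0 0 0;0.45 0 0 0 0;0.55 0 0 0 0;0.7 0 0 0 0;0.9 0 0 0 0;1 0 0 0 0;1 0 0 10 0;1 0 0 35 0;1 0 0 65 0;1 0 0 75 0")

```text
time: 16.92
ee_pos: [0.4673, 0.0174, 0.1401]
tcp_rot: [179.9, 0.2, 163.6]
wrist_force: [0.1, 0.3, 0.1]
opening: 0.0853
```

Request:
play_rows(commands="1 20 0 0 4;1 45 0 0 8;1 75 0 0 12;1 105 0 0 15;1 125 0 -5 15;1 135 0 -10 15;1 135 0 -10 15;1 135 0 -10 15")

```text
time: 17.58
ee_pos: [0.6005, 0.0173, 0.125]
tcp_rot: [-180.0, -0.1, 178.6]
wrist_force: [-0.4, -0.1, 0.3]
opening: 0.0851
```

Run:
```python
from h import *
o=get_obs();print(o['ee_pos'],o['tcp_rot'],o['q'],o['wrist_force'])
save('wrist','w12')
```

```text
[0.60046129 0.01732682 0.1250009 ] [-1.79994894e+02 -1.06186030e-01  1.78568527e+02] [1.65256890e+00 1.12221127e+01 5.28379688e+00 8.41679912e+01
 6.13851198e-04 3.08403626e+00] [-0.41699873 -0.09145707  0.31616244]
```

View pics/w12_raw.png

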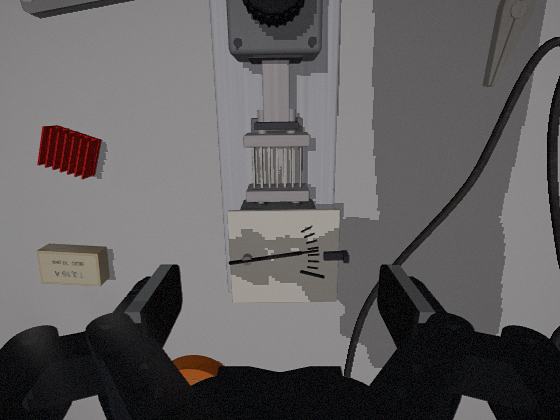

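Run:
```python
from h import *
crop('w12_raw','w12c',222,362,200,310,5.5)
```

```text
(no output)
```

View pics/w12c.png

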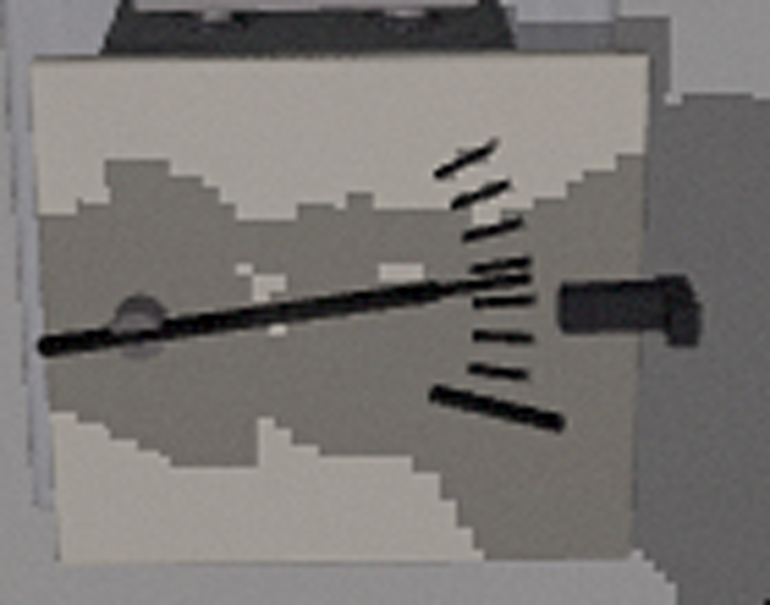

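```bash
cat >> h.py <<'E'
def gauge(C,f,tail,pivot,tip,tabs,z=.053):
    f2=lambda p:ray(C,f(*p),z)[0][:2]
    t,pv,tp=map(f2,(tail,pivot,tip)); a=lambda v:np.degrees(np.arctan2(v[1],v[0]))
    print('tip radius mm',np.linalg.norm(tp-pv)*1000,'needle ang',a(tp-t),a(tp-pv))
    for s in tabs:
        q=f2(s); print('tab',np.linalg.norm(q-pv)*1000,a(q-pv), 'diff deg',a(tp-pv)-a(q-pv),'mm',50*np.radians(a(tp-pv)-a(q-pv)))
E
python3 - <<'E'
from h import *
o=get_obs();C=cam('wrist',o)
f=lambda x,y:(222+x/5.5-.1,200+y/5.5-.1)
gauge(C,f,(45,346),(139,329),(530,279),[(565,308),(615,306),(660,303)])
im=cv2.imread('pics/w12_raw.png',0)
for c in range(324,346,2): print(c,im[244:266,c].tolist())
for c in range(290,322,2): print(c,im[242:262,c].tolist())
E
```

```text
tip radius mm 50.47448341765613 needle ang 97.19629649518036 96.56487139907992
tab 54.68282650773911 91.71074459418494 diff deg 4.854126804894975 mm 4.236024752736486
tab 61.07449791864161 91.64985544467311 diff deg 4.915015954406812 mm 4.289160559622518
tab 66.82323880657624 91.74866881447203 diff deg 4.816202584607893 mm 4.202929627223425
324 [109, 111, 106, 109, 110, 108, 110, 60, 13, 12, 27, 26, 28, 35, 29, 26, 68, 112, 108, 109, 105, 108]
326 [113, 110, 109, 110, 111, 108, 113, 65, 23, 25, 35, 38, 34, 35, 37, 34, 53, 116, 109, 111, 110, 108]
328 [112, 110, 108, 108, 111, 112, 112, 61, 16, 26, 32, 36, 36, 33, 36, 35, 59, 111, 112, 108, 112, 108]
330 [110, 110, 107, 107, 111, 110, 113, 43, 25, 26, 37, 35, 35, 33, 35, 36, 61, 114, 108, 109, 106, 110]
332 [111, 110, 108, 108, 105, 112, 114, 43, 13, 29, 33, 33, 31, 34, 31, 38, 75, 113, 109, 110, 112, 113]
334 [112, 107, 111, 111, 108, 111, 110, 34, 6, 30, 38, 30, 39, 37, 38, 37, 80, 113, 112, 109, 109, 111]
336 [115, 110, 105, 111, 109, 111, 115, 17, 23, 28, 34, 32, 30, 36, 35, 37, 76, 112, 109, 112, 107, 107]
338 [105, 102, 100, 103
[... 1211 characters left out ...]
, 114, 111, 107, 110, 112, 108, 111, 109]
308 [5, 49, 117, 109, 110, 112, 24, 29, 116, 1, 27, 98, 24, 9, 91, 111, 111, 112, 21, 10]
310 [14, 97, 114, 113, 113, 110, 11, 45, 60, 0, 30, 121, 23, 35, 116, 114, 110, 115, 31, 19]
312 [50, 119, 110, 110, 112, 50, 17, 69, 22, 24, 66, 121, 0, 30, 118, 111, 112, 112, 54, 17]
314 [98, 113, 111, 109, 113, 23, 20, 101, 3, 26, 69, 118, 1, 43, 118, 112, 112, 112, 52, 0]
316 [113, 112, 113, 112, 109, 0, 21, 90, 3, 30, 117, 86, 0, 44, 118, 113, 113, 107, 61, 10]
318 [110, 114, 112, 109, 87, 54, 79, 91, 47, 73, 114, 81, 22, 70, 112, 108, 111, 110, 87, 32]
320 [113, 109, 110, 110, 109, 110, 109, 111, 109, 110, 114, 113, 113, 111, 112, 107, 111, 108, 109, 112]
```

Request:
play_rows(commands="1 -15 0 5 -6;1 -40 0 10 -12;1 -70 0 10 -18;1 -100 0 10 -24;1 -125 0 5 -30;1 -134 0 0 -36;1 -134 0 -20 -42;1 -134 0 -45 -48;1 -134 0 -60 -50;1 -134 0 -64 -50")

```text
time: 18.47
ee_pos: [0.4649, 0.0173, 0.0597]
tcp_rot: [-179.9, -0.1, 128.5]
wrist_force: [-0.8, 0.1, 0.0]
opening: 0.0858
```

Request:
play_rows(commands="1 0 0 0 0;0.6 0 0 0 0;0.5 0 0 0 0;0.45 0 0 0 0;0.4 0 0 0 0;0.2 0 0 0 0;0.2 0 0 0 0;0.2 0 0 0 0;0.2 0 0 0 0", force=50)

```text
time: 19.22
ee_pos: [0.4669, 0.0167, 0.0626]
tcp_rot: [-179.9, 0.1, 128.6]
wrist_force: [-5.7, -3.8, 9.6]
opening: 0.0321
```

Run:
```python
from h import *
o=get_obs();print(o['ee_pos'],o['tcp_rot'],o['torque'],o['wrist_force'])
```

```text
[0.46689156 0.01674691 0.06264165] [-1.79945180e+02  5.46792786e-02  1.28576253e+02] [-0.78795722  1.33364801  0.00854663] [-5.74123968 -3.76053944  9.60453575]
```

Request:
play_rows(commands="0.2 1 0 1 -3;0.2 1 0 1 -7;0.2 1 0 1 -7;0.2 1 0 1 -7;0.45 1 0 1 -7;0.55 1 0 1 -7;0.7 1 0 1 -7;1 1 0 1 -7;1 1 0 1 -7")

```text
time: 19.97
ee_pos: [0.4684, 0.0174, 0.0626]
tcp_rot: [180.0, 0.0, 121.6]
wrist_force: [-0.7, -0.1, 0.2]
opening: 0.0807
```

Request:
play_rows(commands="1 0 0 20 0;1 0 0 50 -5;1 20 -10 75 -10;1 50 -20 80 -17;1 80 -35 80 -24;1 110 -50 80 -31;1 140 -60 80 -31;1 155 -65 75 -31;1 155 -65 70 -31;1 155 -65 70 -31")

```text
time: 20.8
ee_pos: [0.623, -0.0479, 0.1305]
tcp_rot: [-179.8, -0.0, 90.6]
wrist_force: [-0.4, 1.1, -0.3]
opening: 0.0856
```

Run:
```python
from h import *
o=get_obs();print(o['ee_pos'],o['tcp_rot'],o['q'],o['wrist_force'])
save('wrist','w13')
```

```text
[ 0.6230323  -0.04786354  0.13046511] [-1.79838390e+02 -1.71532328e-02  9.05609090e+01] [-4.39446259e+00  1.46254061e+01  9.90412352e+00  8.54412048e+01
  3.12925767e-03  8.50445998e+01] [-0.42131025  1.0696116  -0.30743944]
```

View pics/w13_raw.png

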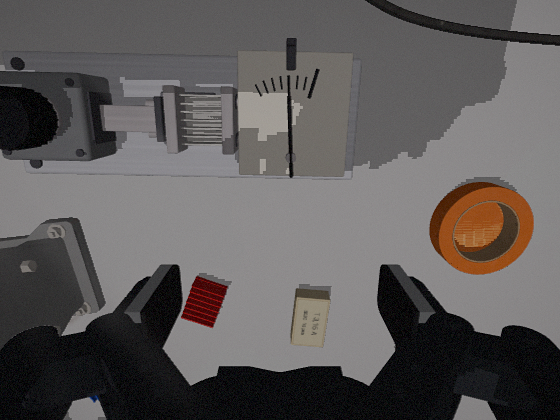

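Run:
```python
from h import *
crop('w13_raw','w13c',230,360,30,185,3.8)
im=cv2.imread('pics/w13_raw.png',0)
# dark column centroid per row, in window cols 280..305
for r in list(range(40,70,3))+list(range(74,177,4)):
    row=im[r,278:302].astype(float); print(r,row.astype(int).tolist())
```

```text
40 [91, 94, 92, 98, 92, 93, 95, 95, 71, 21, 33, 35, 34, 34, 38, 38, 19, 27, 53, 95, 92, 95, 91, 92]
43 [93, 92, 95, 93, 91, 93, 93, 92, 50, 34, 28, 30, 31, 30, 34, 35, 28, 35, 59, 97, 93, 92, 94, 93]
46 [97, 96, 92, 94, 94, 94, 97, 90, 51, 17, 25, 20, 31, 25, 30, 30, 28, 29, 65, 96, 93, 93, 96, 94]
49 [92, 95, 92, 93, 93, 92, 91, 88, 58, 26, 31, 39, 35, 36, 39, 36, 32, 32, 64, 96, 95, 94, 92, 96]
52 [104, 109, 106, 106, 108, 107, 110, 107, 58, 28, 37, 32, 41, 36, 35, 38, 30, 41, 74, 108, 103, 104, 103, 103]
55 [112, 110, 106, 107, 105, 108, 110, 105, 63, 30, 33, 37, 36, 38, 35, 33, 33, 46, 93, 113, 111, 110, 109, 111]
58 [108, 107, 108, 108, 106, 109, 112, 111, 60, 24, 32, 35, 38, 32, 39, 35, 30, 45, 92, 112, 109, 111, 109, 108]
61 [106, 111, 108, 110, 109, 109, 108, 104, 58, 21, 31, 30, 37, 37, 37, 36, 31, 43, 97, 112, 109, 112, 112, 108]
64 [105, 110, 110, 107, 109, 110, 112, 107, 62, 29, 36, 32, 34, 35, 38, 37, 37, 46, 91, 111, 107, 111, 110, 110]
67 [110, 108, 107, 106, 108, 111, 110, 108, 64, 29, 33, 32, 42, 29, 33, 33, 34, 44, 91, 110, 109, 111, 109, 107]
74 [108, 112, 110, 107
[... 2350 characters left out ...]
54 [110, 109, 109, 108, 106, 108, 110, 106, 66, 65, 89, 65, 2, 29, 77, 90, 73, 101, 107, 109, 110, 111, 109, 110]
158 [106, 109, 108, 105, 107, 110, 108, 92, 80, 84, 83, 62, 10, 26, 68, 91, 88, 88, 104, 111, 109, 109, 108, 109]
162 [111, 108, 109, 108, 109, 107, 105, 105, 112, 109, 90, 81, 6, 21, 58, 103, 112, 111, 112, 109, 111, 109, 106, 106]
166 [110, 104, 108, 108, 106, 107, 109, 104, 109, 108, 107, 20, 0, 1, 38, 91, 111, 106, 108, 108, 111, 110, 108, 112]
170 [107, 110, 108, 108, 109, 106, 107, 119, 164, 160, 156, 50, 0, 6, 33, 91, 112, 107, 107, 109, 109, 107, 109, 105]
174 [108, 108, 109, 109, 109, 108, 109, 104, 107, 106, 102, 54, 6, 2, 20, 73, 112, 111, 105, 109, 109, 107, 109, 109]
```

View pics/w13c.png

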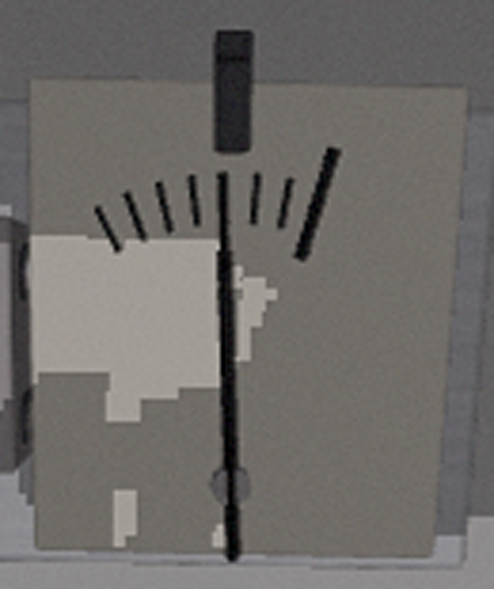

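Request:
play_rows(commands="1 -20 10 5 0;1 -50 25 10 0;1 -80 40 10 0;1 -110 55 10 0;1 -140 65 5 0;1 -156 65 0 0;1 -156 65 -15 0;1 -156 65 -40 0;1 -156 65 -60 0;1 -156 65 -68 0")

```text
time: 21.68
ee_pos: [0.4652, 0.0177, 0.0626]
tcp_rot: [-179.9, -0.0, 90.6]
wrist_force: [-0.8, -0.0, -0.7]
opening: 0.0851
```

Request:
play_rows(commands="1 0 0 0 0;0.6 0 0 0 0;0.5 0 0 0 0;0.45 0 0 0 0;0.4 0 0 0 0;0.2 0 0 0 0;0.2 0 0 0 0;0.2 0 0 0 0", force=50)

```text
time: 22.35
ee_pos: [0.4664, 0.0173, 0.0657]
tcp_rot: [-179.9, -0.0, 90.6]
wrist_force: [-8.3, 0.1, 11.2]
opening: 0.0319
```

Request:
play_rows(commands="0.2 1 0 1 -1.2;0.2 1 0 1 -2.5;0.2 1 0 1 -2.5;0.2 1 0 1 -2.5;0.45 1 0 1 -2.5;0.55 1 0 1 -2.5;0.7 1 0 1 -2.5;1 1 0 1 -2.5;1 1 0 1 -2.5")

```text
time: 23.1
ee_pos: [0.4684, 0.0173, 0.0656]
tcp_rot: [180.0, -0.0, 88.1]
wrist_force: [0.5, -0.0, -0.3]
opening: 0.0811
```

Request:
play_rows(commands="1 0 0 20 0;1 0 0 50 0;1 20 -10 65 0;1 50 -20 67 0;1 80 -35 67 0;1 110 -50 67 2.5;1 140 -60 67 2.5;1 155 -70 60 2.5;1 155 -75 50 2.5;1 155 -75 45 2.5")

```text
time: 23.93
ee_pos: [0.6231, -0.0586, 0.1084]
tcp_rot: [-179.9, -0.0, 90.5]
wrist_force: [-0.2, 0.1, -0.5]
opening: 0.0851
```

Run:
```python
from h import *
o=get_obs();print(o['ee_pos'],o['tcp_rot'],o['q'],o['wrist_force'])
save('wrist','w14')
im=cv2.imread('pics/w14_raw.png');print(im.shape)
crop('w14_raw','w14f',0,560,0,420,1)
```

```text
[ 0.6230907  -0.05860883  0.10838853] [-1.79866508e+02 -4.77615947e-03  9.05173737e+01] [-5.36944343e+00  1.48351238e+01  7.72320582e+00  8.30213596e+01
 -8.94041738e-03  8.41131877e+01] [-0.24241761  0.14967765 -0.51261877]
(420, 560, 3)
```

View pics/w14f.png

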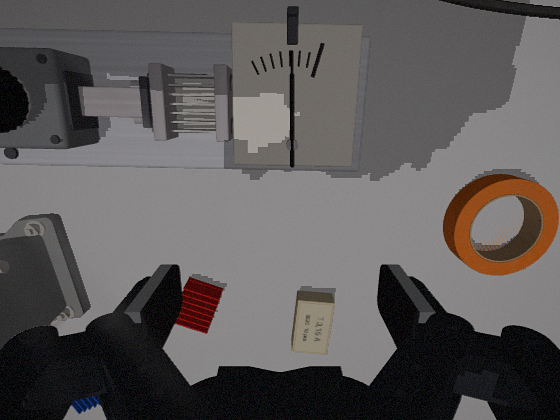

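Run:
```python
from h import *
crop('w14_raw','w14c',225,370,5,175,3.5)
im=cv2.imread('pics/w14_raw.png',0)
for r in list(range(12,46,5))+list(range(49,168,6)):
    row=im[r,282:306].astype(float); print(r,row.astype(int).tolist())
```

```text
12 [92, 90, 91, 92, 86, 13, 33, 34, 30, 32, 39, 35, 38, 30, 29, 35, 45, 91, 93, 91, 88, 91, 88, 89]
17 [88, 89, 89, 95, 90, 23, 31, 35, 36, 33, 34, 35, 42, 34, 32, 31, 64, 96, 90, 93, 90, 92, 89, 88]
22 [88, 91, 91, 94, 89, 22, 39, 33, 33, 36, 31, 29, 28, 34, 32, 37, 65, 92, 92, 92, 92, 92, 90, 89]
27 [108, 106, 105, 110, 104, 19, 34, 34, 33, 24, 33, 30, 37, 36, 29, 45, 90, 107, 105, 110, 106, 101, 108, 106]
32 [106, 105, 107, 110, 103, 6, 36, 32, 35, 25, 36, 33, 28, 35, 36, 42, 91, 107, 106, 108, 109, 106, 106, 105]
37 [106, 104, 108, 107, 107, 14, 30, 35, 33, 31, 37, 41, 33, 38, 30, 45, 91, 110, 104, 108, 106, 104, 107, 105]
42 [107, 108, 105, 109, 104, 20, 31, 36, 41, 34, 29, 31, 35, 35, 26, 39, 92, 110, 107, 104, 109, 106, 107, 106]
49 [107, 104, 108, 108, 107, 108, 108, 107, 109, 110, 109, 109, 104, 108, 102, 108, 110, 106, 107, 108, 108, 107, 104, 108]
55 [113, 108, 107, 106, 108, 108, 106, 10, 2, 0, 24, 68, 111, 110, 108, 105, 51, 10, 58, 113, 108, 110, 105, 106]
61 [70, 113, 108, 105, 108, 105, 103, 26, 0, 4, 18, 70, 111, 104, 110, 107, 2, 33, 92, 108, 107, 109, 109, 111]
67 
[... 1288 characters left out ...]

133 [157, 155, 155, 154, 153, 155, 153, 103, 0, 5, 2, 19, 71, 113, 106, 109, 110, 107, 109, 106, 107, 105, 109, 108]
139 [156, 156, 154, 105, 109, 108, 90, 56, 18, 0, 10, 19, 70, 101, 108, 107, 109, 106, 106, 108, 107, 106, 108, 109]
145 [107, 110, 107, 106, 95, 82, 83, 81, 63, 10, 5, 44, 89, 90, 86, 86, 93, 105, 110, 108, 108, 106, 107, 108]
151 [108, 106, 107, 108, 108, 108, 110, 108, 0, 14, 12, 15, 70, 113, 108, 108, 107, 108, 110, 104, 109, 104, 106, 106]
157 [107, 108, 108, 108, 107, 108, 111, 105, 0, 0, 13, 22, 72, 111, 102, 108, 106, 108, 107, 109, 107, 107, 111, 106]
163 [107, 107, 106, 107, 108, 109, 112, 105, 0, 9, 12, 23, 72, 111, 107, 109, 107, 109, 108, 107, 108, 109, 108, 104]
```

View pics/w14c.png

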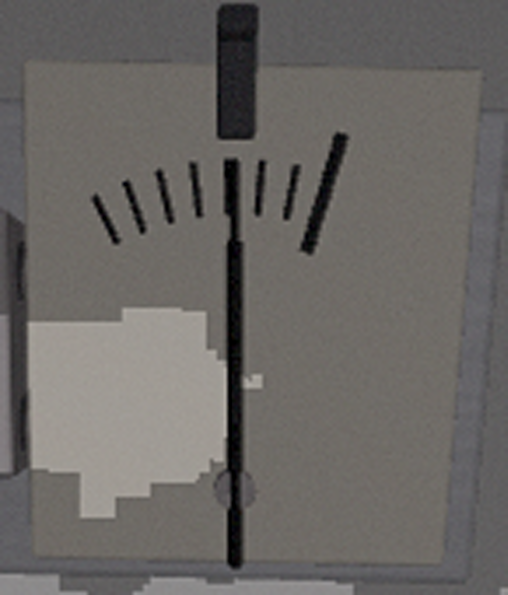

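Request:
play_rows(commands="1 -10 0 10 0;1 -30 -10 30 0;1 -50 -20 60 0;1 -70 -20 80 0;1 -80 -20 80 0;1 -80 -20 80 0;1 -80 -20 80 0;1 -80 -20 80 0")

```text
time: 24.65
ee_pos: [0.543, -0.0772, 0.19]
tcp_rot: [-180.0, -0.0, 90.6]
wrist_force: [-0.3, 0.4, -1.1]
opening: 0.0855
```

Run:
```python
from h import *
o=get_obs();print(o['ee_pos'],o['tcp_rot'],o['wrist_force'])
save('wrist','w15');save('side','s15');save('top','t15')
crop('w15_raw','w15c',100,400,0,220,2.6)
crop('s15_raw','s15c',220,400,150,300,4)
T=cam('top');im=cv2.imread('pics/t15_raw.png')
a=cv2.imread('pics/top0_raw.png')
d=cv2.absdiff(a,im).max(2)
print('diff fuse',d[168:192,300:332].max(),'tin',d[172:192,360:380].max())
a=cv2.imread('pics/side0_raw.png');b=cv2.imread('pics/s15_raw.png');d=cv2.absdiff(a,b).max(2)
print('side fuse',d[232:256,324:342].max(),'tin',d[276:296,330:350].max())
```

```text
[ 0.54304379 -0.07723535  0.19003608] [-1.79981505e+02 -6.13491293e-03  9.06088328e+01] [-0.34503961  0.37042776 -1.07827114]
diff fuse 78 tin 6
side fuse 9 tin 9
```

View pics/w15c.png

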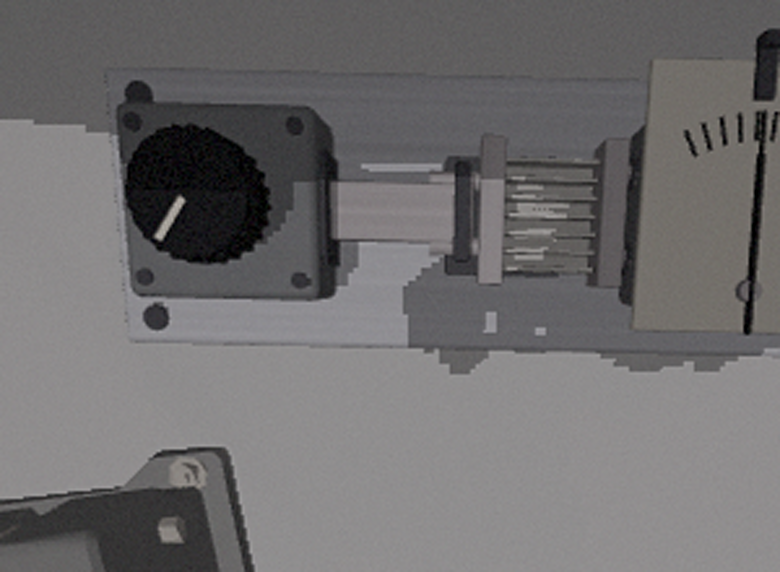

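View pics/s15c.png

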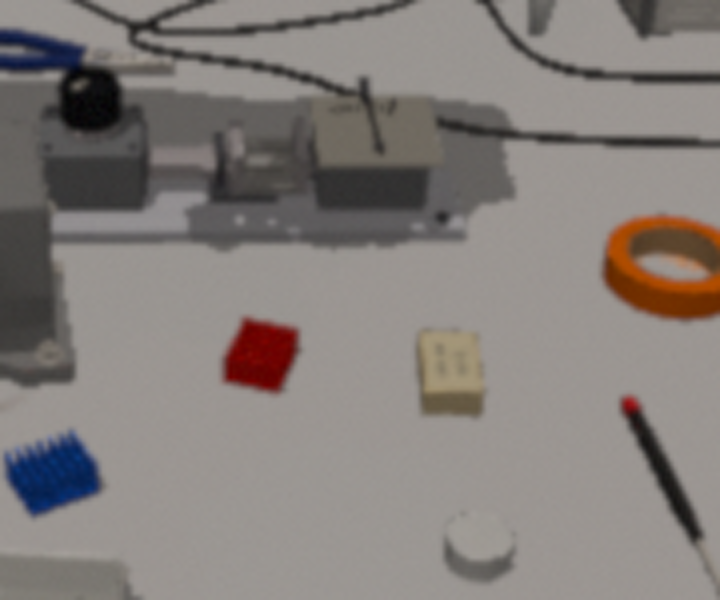

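```bash
python3 -c "
from workcell import job_done
print(job_done())"
```

```text
the job is handed in; nothing more can be done
None
```

The heat sink is flat on the pad with its fins up, held between the jaws, and the gauge needle points at the middle of the set hand. I handed the job in at about 25 s with the gripper open and clear of everything.

- **Placing:** I gripped the sink across its outer fins and lowered it square onto the pad. Contact force reached about 7 N before I backed off and let go.
- **Turning:** I turned the knob clockwise about 195° in all: one long grip, then two small regrips of 7° and 2.5° to correct after looking. The needle approached from below in every view and never came near the long last tick.
- **Needle check:** In the last close wrist picture the needle was within about 0.2–0.3 mm of the set hand's middle line. It still looked on the hand in the later pictures taken with the arm clear.
- **Neighbours:** The side view shows the fuse box and tin unchanged. The top view agreed for the tin. For the fuse box it showed a difference of 78 grey levels, which I put down to the arm covering that spot but did not confirm.
- **Odd reading:** My first needle reading came out about 1.3 mm short of what the next close-up implied, because the camera saw the tab at an angle. I took the later readings with the camera's tilt running along the tab.

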